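Shake clamped mill jars to find forgotten grinding balls

TASK

Before the two clamped mill jars on the drying board go back to stock, check each by picking it up and, keeping it roughly upright and clear of the other, shaking it gently to feel whether a grinding ball was left loose inside; there may be one in either, both or neither. Stand every jar that holds a ball in the orange tray to be reopened and every empty one fully home in a well of the wooden rack, all upright and set down softly, and leave the other things as they are.

Things in the scene. Friction and masses are not known exactly. Their poses are not given: they have to be found in the camera images.
- jar_a: A tall closed porcelain mill jar. Origin: centre of its foot, z up; x lies along the yoke bar. White body 88 mm diameter with lid, top of lid 99 mm up. A steel clamp yoke spans it: bar 97 long, 14 wide (y), 20 mm high, its middle 124 mm up; the screw head adds 4 mm on top; straps at the bar's ends go down to 60 mm up. 0.29 to 0.75 kg empty. A ball left in it is called ball_1.
- jar_b: A tall closed porcelain mill jar. Origin: centre of its foot, z up; x lies along the yoke bar. White body 88 mm diameter with lid, top of lid 99 mm up. A steel clamp yoke spans it: bar 97 long, 14 wide (y), 20 mm high, its middle 124 mm up; the screw head adds 4 mm on top; straps at the bar's ends go down to 60 mm up. 0.29 to 0.75 kg empty. Looks just like jar_a. A ball left in it is called ball_2.
- jar_a_bar (a point): Middle of jar_a's yoke bar, to be pinched from above (14 mm across y; a 60 N grip holds it firmly). Axes as jar_a. Weights overlap with and without a ball. A left ball is 37 mm across, 0.16 kg, never seen, free to roll 18 mm each way from the middle of the flat inner floor (10 mm above the foot; inside 76 mm across, 78 high).
- jar_b_bar (a point): Middle of jar_b's yoke bar. Rocked from 6 degrees one way to 6 the other about the bar's length in 0.3 to 0.4 s, then held, a ball rolls over and knocks the low wall 0.15 to 0.35 s after the stop: a jolt of some 0.03 s, 0.3 to 0.6 N m in the wrist moment about the bar (sensor noise 0.03). An empty jar shows no jolt.
- drying_board: Fixed wooden board with a grey mat, 200 x 280 x 12 mm, on which the jars start. Origin under its centre, top 12 mm up.
- tray: Fixed shallow orange plastic tray for jars with a ball, 260 (x) x 150 (y) mm outside, walls 5 mm thick and 32 mm high, rim 5 mm wider in y, flat floor 5 mm up. Takes two jars one behind the other along x. Origin: under its centre. A jar in it stands with its foot 5 mm above the origin.
- rack: Fixed pale wooden rack for empty jars, 260 (x) x 140 (y) x 30 mm, two round wells in its top, 96 mm wide, 18 mm deep, 124 mm apart along x. Origin: under its centre. A jar fully home has its foot 12 mm above the origin.
- well_near (a point): Centre of the floor of the rack's well at its -x end.
- well_far (a point): Centre of the floor of the rack's well at its +x end.
- gasket: Bystander: red rubber ring, 52 mm wide, 7 mm high, on the drying board.
- kiln_post: Bystander: off-white hollow kiln post, 36 mm wide, 50 mm high, on the drying board.
- bisque_bowl: Bystander: terracotta bowl, 100 mm wide, 45 mm high.
- pigment_jar: Bystander: small amber jar, 48 mm wide, 75 mm high.
- test_cup: Bystander: blue cup, 64 mm wide, 60 mm high.
- glaze_brush: Bystander: flat brush lying on the table.
- rib: Bystander: thin dark wooden rib, 90 x 45 x 6 mm.
- abrasive_block: Bystander: dark block, 100 x 60 x 35 mm.
There are look-alikes about, which are no part of the job. Leave any green look-alike of the jar_a alone.

How it is judged:
By the outcome, as a careful person would: the job done as asked, in the order asked, and still so for the second after the job is handed in, with the robot touching nothing.
It also fails if it takes over 70 s, if anything falls off the work surface, if the arm or the gripper's body presses on something with over 40 N, if the wrist force passes 120 N, or if a joint passes its speed limit or range.

ROBOT

A 6-joint arm with a two-finger parallel gripper is mounted at the origin on the work surface. World frame = base frame: x ahead of the robot, y to its left, z up, the work surface at z = 0. Lengths are in m, angles in rad, forces in N, time in s.
With the tool pointing down it reaches from about 0.375 to 0.975 m from the base axis. Payload 3.8 kg.
Tool frame: the origin (TCP) lies on the centre line of the jaws, within the pads' length; the fingertips stand 14 mm ahead of it and the grasp point (between the pads) lies 5 mm behind it; z points along the fingers, y is the line along which they close (so a half turn about z gives the same grasp; the last joint's range is limited). The gripper opens to 85 mm and grips with 20 to 120 N. Pads are 22 mm wide; open, the fingers measure 114 mm over their backs; the gripper's body (76 mm by 85 mm) begins 54 mm behind the grasp point. The pads swing forward as they close: fully open they stand 13 mm farther back than shut.
Start: joints at [1.071, 0.264, 1.604, -0, 1.274, -0.037], TCP at [0.301, 0.604, 0.245] pointing down, gripper open.
Joint ranges: [-2.63, 2.63], [-0.94, 2.18], [0.31, 2.57], [-1.31, 4.45], [0, 2.66], [-2.55, 2.55]. Speed limits (rad/s): [2.57, 2.57, 3.14, 3.14, 3.14, 3.14].

INTERFACE

Orientations are given as a rotation vector (axis times angle).
In Python, from workcell import bot, eyes, spot_in gives the robot as it stands.
- The arm moves only by the tool carry_out, never from a script. Its argument "series" is text: rows parted by semicolons, each of 4 numbers parted by spaces: the shift along the world's x, y, z in m, then the turn about the world's z in degrees. In form: tx ty tz roll; .... A call has 1 to 20 rows; each row shifts and turns the commanded pose from where the row before left it; what a row does not reach is not made up. A row lasts 1/8 s, in which the tool goes at most 62.5 mm and 10.7 degrees, less where a joint would pass 70% of its speed; a pose out of reach is approached as far as the arm can. A call is refused whole if a number of a shift passes 0.0625 or a number of a turn 10.7, either way. A call with a gripper value outside its range is refused whole. "jaw" is the gripper command: -1 is shut, 1 is fully open, values between are in proportion, set as the call begins (left out, the last holds). The fingers move at their own pace and stop on an object; "grip_force" is the grip in N (left out, the last holds). Time passes only in rows, so rows that do not move let the fingers close. It gives the time, the measured TCP pose, the force, the opening and the grip force at its end, in the units of the state.
- bot.read_state(): the state, without advancing time (a new reading comes with each control period).
- eyes.read_camera(name): name is "side" or "top"; returns (picture, depth): 384x512x3 uint8, blue, green, red; 384x512 float32, m along the optical axis (not along the pixel's ray), 0 where there is no reading.
- eyes.get_calibration(name): a dict with "K" (3x3 intrinsics, pixels), "distortion" ([k1, k2, p1, p2, k3] as OpenCV has them; the pictures are not rectified), "position" and "rotation" of the camera in the world. Camera axes: x right, y down, z forward; pixel columns grow to the right and rows downward; lengths in m; the calibration is good to about 2 mm. A picture is of the moment at which its call begins. get_calibration takes no time and is no camera call.
- bot.finish_job(): hands the job in; it is judged then, once.
Trained networks look in the newest picture that a camera, given by its name, has taken for a name from the list of things; names that differ only in an ending like _2 or _b are one class to them, and where a whole thing is asked for, a point or a joint stands for the part that bears it (a point fixed in the world has none). Each returns a list of dicts, best first, with "score" (0 to 1); they miss things now and then, are a little off and sometimes report something else, mostly with a low value. They report only what shows in the picture. A call takes as long as a camera call. They do not tell look-alikes from the thing itself.
- spot_in(camera, target): "rect" ([centre column, centre row, width, height] in pixels, round what is visible of it).
The state is a dict: "time": time; "q": joint angles; "joint_vel": joint speeds; "joint_torque": joint torques, N m; "tool_pos": TCP position; "tcp_rot": TCP orientation; "wrist_force": force on the tool from outside, world axes, zero at the start; "torque": the same for the moment, N m; "width": opening from 0.0 (shut) to 1.0 (fully open); "grip_force": force on a finger pad.
Only numpy, scipy, OpenCV 4.12 (cv2) and the standard library are available. Lean on these libraries where they do the work, as an engineer would, in place of code of your own. Each camera call takes 0.05 s, during which the arm holds its last target. There are 200 camera calls.

## Working session

There is one attempt and no reset: what is moved stays moved. The work goes in short steps, Python scripts to look and compute and a tool call to move; the robot and the scene stay as the last step left them, time stands still between calls to the robot, and variables do not carry over. Pictures are saved under pics/ and viewed, at most 10 in all, crops included, and the job is handed in when it is done.

Besides the shell and the picture viewer there is one more tool, called after ">>>" as name(argument=value, ...) on one line, values as JSON. carry_out: Moves the arm, as the interface text tells. Its arguments: {"type":"object","properties":{"series":{"type":"string"},"jaw":{"type":"number"},"grip_force":{"type":"number"}},"required":["series"]}

```bash
ls; mkdir -p pics; cat > h.py <<'E'
import numpy as np, cv2
from workcell import bot, eyes, spot_in
def cloud(cam):
    im,d=eyes.read_camera(cam); c=eyes.get_calibration(cam)
    h,w=d.shape; u,v=np.meshgrid(np.arange(w),np.arange(h))
    p=cv2.undistortPoints(np.stack([u,v],-1).reshape(-1,1,2).astype(np.float64),np.array(c["K"]),np.array(c["distortion"])).reshape(h,w,2)
    P=np.dstack([p*d[...,None],d]); R=np.array(c["rotation"])
    if R.shape!=(3,3): R=cv2.Rodrigues(R)[0]
    W=P@R.T+np.array(c["position"]); W[d==0]=np.nan
    return im,W
E
python3 - <<'E'
from h import *
for cam in("top","side"):
    im,W=cloud(cam); cv2.imwrite(f"pics/{cam}0.png",im); np.save(cam+"0.npy",W)
    print(cam,eyes.get_calibration(cam)["position"])
    for t in("jar_a","tray","rack","drying_board","kiln_post","gasket","bisque_bowl"):
        for r in spot_in(cam,t):
            c,rr,w,h=r["rect"]; 
            print(t,round(r["score"],2),np.round(r["rect"]),np.round(W[min(383,int(rr)),min(511,int(c))],3))
print(bot.read_state())
E
```

```text
pics
top [0.33132173 0.0251741  1.2046559 ]
jar_a 0.82 [249. 193.  29.  35.] [0.528 0.062 0.109]
jar_a 0.78 [341. 267.  41.  30.] [ 0.303 -0.221  0.132]
jar_a 0.73 [165. 280.  36.  36.] [0.25  0.313 0.105]
jar_a 0.64 [293. 195.  30.  30.] [ 0.525 -0.076  0.113]
jar_a 0.59 [157. 131.  33.  41.] [0.73  0.376 0.104]
rack 0.97 [172. 212.  58.  83.] [0.47  0.327 0.028]
drying_board 0.6 [269. 185.  90.  61.] [ 0.572 -0.002  0.013]
kiln_post 0.74 [173. 210.  60.  85.] [0.473 0.324 0.03 ]
gasket 0.51 [174. 212.  56.  80.] [0.47  0.317 0.031]
gasket 0.49 [258. 162.   6.  12.] [0.652 0.041 0.013]
bisque_bowl 0.93 [209. 133.  26.  24.] [0.763 0.221 0.002]
side [ 0.3539778  -0.85396207  0.88936797]
jar_a 0.97 [156. 153.  36.  43.] [0.249 0.275 0.092]
jar_a 0.89 [271. 224.  34.  56.] [ 0.524 -0.097  0.11 ]
jar_a 0.74 [186. 292.  44.  67.] [ 0.307 -0.279  0.134]
jar_a 0.7 [261. 187.  30.  54.] [0.524 0.047 0.108]
jar_a 0.6 [302. 124.  29.  43.] [0.717 0.347 0.094]
tray 0.74 [291. 318. 134.  82.] [ 0.529 -0.296  0.006]
rack 0.65 [231. 156.  79.  37.] [0.478 0.299 0.03 ]
rack 0.17 [283. 224.  94.  8
[... 234 characters left out ...]
.  23.] [0.757 0.241 0.012]
{'time': 0.8, 'q': array([ 1.07108635e+00,  2.63830621e-01,  1.60397672e+00,  2.70243805e-05,
        1.27369673e+00, -3.68682141e-02]), 'joint_vel': array([-0.00060973,  0.00053717, -0.00113989, -0.00045359,  0.00059564,
       -0.0008599 ]), 'joint_torque': array([ 4.43147646e-04, -5.14970326e+01, -3.67697668e+01,  8.95074777e-06,
        5.04038762e-04,  4.14404724e-05]), 'tool_pos': array([0.30136133, 0.60400143, 0.24533911]), 'tcp_rot': array([-7.20569831e-01, -3.05783820e+00, -1.44918678e-04]), 'wrist_force': array([ 0.57058019, -0.24499858,  0.59153869]), 'torque': array([-0.01708073, -0.03187933,  0.01248326]), 'grip_force': 0.0, 'width': 1.00108615791716}
```

View images.

```bash
python3 - <<'E'
import cv2
for n,(a,b,c,d) in {"top":(90,330,110,410),"side":(100,380,110,410)}.items():
    im=cv2.imread(f"pics/{n}0.png")[a:b,c:d]; cv2.imwrite(f"pics/{n}0c.png",cv2.resize(im,None,fx=2.1,fy=2.1,interpolation=2))
E
```

```text
(no output)
```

View pics/top0c.png

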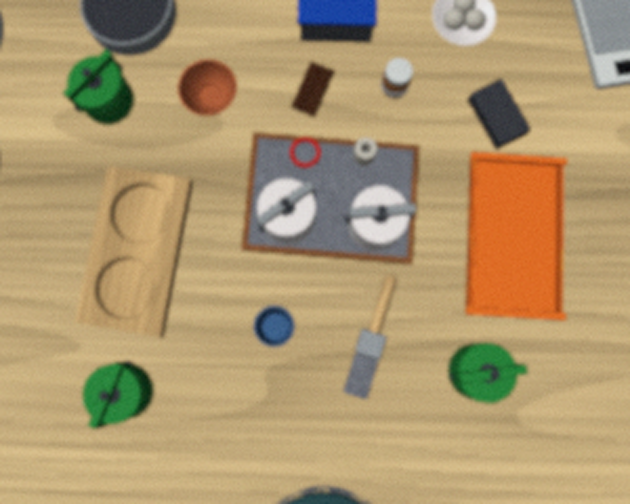

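View pics/side0c.png

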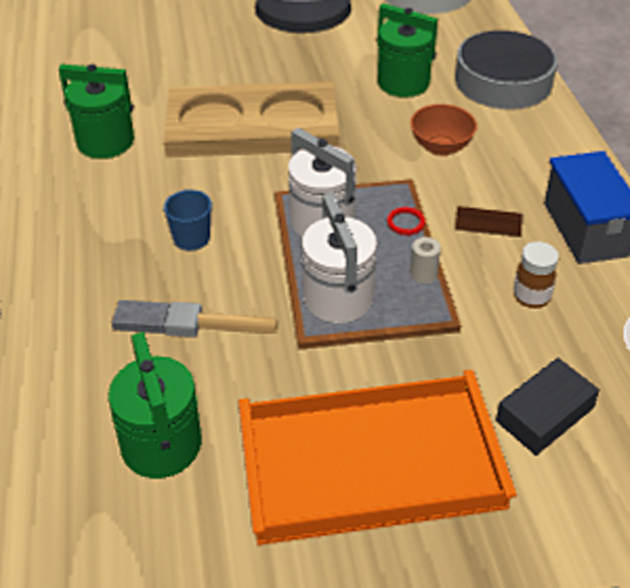

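```bash
python3 - <<'E'
from h import *
S={c:(cv2.imread(f"pics/{c}0.png"),np.load(c+"0.npy")) for c in("top","side")}
def near(W,x,y,r): return np.hypot(W[...,0]-x,W[...,1]-y)<r
def fitc(P):
    A=np.c_[2*P[:,:2],np.ones(len(P))]; s=np.linalg.lstsq(A,(P[:,:2]**2).sum(1),rcond=None)[0]; return s[:2],np.sqrt(s[2]+s[:2]@s[:2])
for c,(im,W) in S.items():
    hsv=cv2.cvtColor(im,cv2.COLOR_BGR2HSV).astype(int); z=W[...,2]
    for n,x,y in(("L",.528,.06),("R",.525,-.08)):
        P=W[near(W,x,y,.08)&(z>.128)&(z<.165)]
        r=cv2.minAreaRect(P[:,:2].astype(np.float32)*1000)
        e=cv2.PCACompute(P[:,:2],None)[1][0]
        L=W[near(W,x,y,.07)&(z>.102)&(z<.118)&(hsv[...,1]<60)]
        lr=cv2.minEnclosingCircle((L[:,:2]*1000).astype(np.float32))
        print(c,n,"bar",len(P),np.round(P.mean(0),4),"z",np.percentile(P[:,2],[5,50,95]).round(3),[np.round(q,0) for q in r],"pca",np.degrees(np.arctan2(e[1],e[0])).round(1),"lid",np.round(L.mean(0),4),np.round(lr[0]),lr[1])
    o=(hsv[...,0]>5)&(hsv[...,0]<15)&(hsv[...,1]>200)&near(W,.5,-.27,.2)
    for nm,m in(("rim",o&(z>.025)),("all",o)):
        print(c,"tray",nm,[np.round(q,1) for q in cv2.minAreaRect((W[m][:,:2]*1000).astype(np.float32))],np.median(W[m][:,2]))
    m=near(W,.475,.33,.2)&(z>.022)&(z<.038)&(hsv[...,1]>25)
    k=cv2.connectedComponents(m.astype(np.uint8))[1]; m=k==np.argmax(np.bincount(k[k>0]))
    print(c,"rack",[np.round(q,1) for q in cv2.minAreaRect((W[m][:,:2]*1000).astype(np.float32))])
    hull=cv2.convexHull(np.argwhere(m)[:,::-1].astype(np.int32)); hm=cv2.fillConvexPoly(np.zeros(m.shape,np.uint8),hull,1)>0
    wl=hm&(z<.018)&(z>.004)
    n,lab,st,ce=cv2.connectedComponentsWithStats(wl.astype(np.uint8))
    for i in range(1,n):
        if st[i,4]>40:
            Q=W[lab==i]; print("  well",st[i,4],[np.round(q,1) for q in cv2.minEnclosingCircle((Q[:,:2]*1000).astype(np.float32))],Q.mean(0).round(4))
E
```

```text
top L bar 168 [0.5375 0.0718 0.1445] z [0.135 0.145 0.15 ] [array([538.,  72.]), array([15., 96.]), np.float64(37.0)] pca 127.2 lid [0.536  0.071  0.1108] [536.  71.] 47.061798095703125
top R bar 170 [ 0.53   -0.0687  0.1443] z [0.133 0.145 0.15 ] [array([531., -69.]), array([15., 96.]), np.float64(5.0)] pca 95.2 lid [ 0.5289 -0.0694  0.1104] [530. -68.] 46.305694580078125
top tray rim [array([ 519.6, -295.7]), array([150.5, 258.6]), np.float64(87.3)] 0.03284913500377162
top tray all [array([ 519.5, -296.3]), array([151. , 258.2]), np.float64(87.7)] 0.005085436851190561
top rack [array([478.1, 321.3]), array([143.4, 258.5]), np.float64(82.8)]
  well 578 [array([540.2, 315.5]), np.float64(48.0)] [0.5399 0.316  0.0118]
  well 591 [array([419. , 332.4]), np.float64(47.8)] [0.4191 0.3314 0.012 ]
side L bar 265 [0.5353 0.0676 0.1405] z [0.13  0.142 0.148] [array([536.,  71.]), array([17., 99.]), np.float64(38.0)] pca 127.9 lid [0.5273 0.0592 0.1101] [536.  71.] 48.7264518737793
side R bar 238 [ 0.5276 -0.0766  0.1424] z [0.131 0.144 0.148] [array([529., -70.]), array([15., 98.]), np.float64(5.0)] pca 96.0 lid [ 0.5254 -0.0763  0.1102] [527. -71.] 47.972408294677734
side tray rim [array([ 517., -298.]), array([158.2, 265. ]), np.float64(87.9)] 0.03264389251678984
side tray all [array([ 518.6, -251.8]), array([250.7, 265. ]), np.float64(87.9)] 0.006003643193196351
side rack [array([474.1, 321.8]), array([151.6, 260.8]), np.float64(81.8)]
  well 340 [array([537.4, 325.8]), np.float64(46.2)] [0.5381 0.3269 0.0118]
  well 343 [array([412.9, 340.8]), np.float64(47.2)] [0.4134 0.3429 0.0115]
```

>>> carry_out(series="0.0236 -0.0533 0 -2.6;0.0236 -0.0533 0 -2.6;0.0236 -0.0533 0 -2.6;0.0236 -0.0533 0 -2.6;0.0236 -0.0533 0 -2.6;0.0236 -0.0533 0 -2.6;0.0236 -0.0533 0 -2.6;0.0236 -0.0533 0 -2.6;0.0236 -0.0533 0 -2.6;0.0236 -0.0533 0 -2.6;0 0 0 0;0 0 0 0", jaw=0.1, grip_force=60)

```text
time: 2.3
tool_pos: [0.5372, 0.071, 0.2452]
tcp_rot: [-1.391, -2.816, -0.001]
wrist_force: [0.8, 0.7, -0.4]
width: 0.55
grip_force: 0.0
```

>>> carry_out(series="0 0 -0.04 0;0 0 -0.04 0;0 0 -0.02 0;0 0 -0.012 0;0 0 0 0")

```text
time: 2.92
tool_pos: [0.5366, 0.072, 0.1327]
tcp_rot: [-1.387, -2.817, 0.001]
wrist_force: [-0.3, -0.7, 0.3]
width: 0.549
grip_force: 0.0
```

>>> carry_out(series="0 0 0 0;0 0 0 0;0 0 0 0;0 0 0 0;0 0 0 0", jaw=-1, grip_force=60)

```text
time: 3.55
tool_pos: [0.5388, 0.0713, 0.1348]
tcp_rot: [1.389, 2.815, 0.003]
wrist_force: [2.1, 0.6, 5.5]
width: 0.148
grip_force: 60.9
```

>>> carry_out(series="0 0 0.01 0;0 0 0.03 0;0 0 0.05 0;0 0 0.05 0;0 0 0.04 0;0 0 0.02 0;0 0 0 0;0 0 0 0;0 0 0 0")

```text
time: 4.68
tool_pos: [0.5362, 0.0709, 0.3305]
tcp_rot: [-1.388, -2.814, 0.004]
wrist_force: [-0.2, 0.1, -4.5]
width: 0.151
grip_force: 59.4
```

```bash
cat > s.py <<'E'
from h import *
import sys
# sample wrist after a shake; print moment about bar (perp. to jaw axis) in time
def go(n):
    R=[]
    for i in range(n+1):
        s=bot.read_state(); Y=cv2.Rodrigues(np.array(s["tcp_rot"]))[0]
        R.append((s["time"],s["torque"]@Y[:,0],s["torque"]@Y[:,1],*s["wrist_force"]))
        if i<n: eyes.read_camera("top")
    R=np.array(R); print("t",R[:,0].round(3)); print("Mbar",R[:,1].round(2)); print("My",R[:,2].round(2)); print("mean",R.mean(0).round(3)); print("Fy",R[:,4].round(1))
go(int(sys.argv[1]))
E
python3 s.py 6
```

```text
t [4.675 4.725 4.775 4.825 4.875 4.925 4.975]
Mbar [-0.03  0.01  0.02  0.02 -0.03  0.03  0.07]
My [-0.02 -0.02 -0.02 -0.01 -0.01 -0.03 -0.02]
mean [ 4.825  0.014 -0.018 -0.09   0.131 -4.648]
Fy [ 0.1 -0.6  0.4 -0.1  0.6  0.6 -0.2]
```

>>> carry_out(series="0.024 0.018 0 0")

```text
time: 5.1
tool_pos: [0.5608, 0.0883, 0.3336]
tcp_rot: [1.392, 2.816, -0.001]
wrist_force: [0.7, 0.1, -4.4]
width: 0.152
grip_force: 59.5
```

```bash
python3 s.py 10
```

```text
t [5.1  5.15 5.2  5.25 5.3  5.35 5.4  5.45 5.5  5.55 5.6 ]
Mbar [-0.08  0.18  0.12  0.06 -0.    0.01 -0.04  0.03  0.01  0.02  0.  ]
My [ 0.   -0.05  0.03 -0.05 -0.01  0.04 -0.03  0.01 -0.    0.    0.03]
mean [ 5.350e+00  2.800e-02 -3.000e-03  3.190e-01 -6.300e-02 -4.573e+00]
Fy [ 0.1  0.6 -0.4  0.4 -0.8 -0.4  1.3 -0.6 -0.9  0.3 -0.3]
```

>>> carry_out(series="-0.024 -0.018 0 0;0 0 0 0")

```text
time: 5.85
tool_pos: [0.536, 0.07, 0.3334]
tcp_rot: [-1.391, -2.816, 0.001]
wrist_force: [0.5, 0.5, -4.7]
width: 0.153
grip_force: 59.7
```

```bash
python3 s.py 10
```

```text
t [5.85 5.9  5.95 6.   6.05 6.1  6.15 6.2  6.25 6.3  6.35]
Mbar [-0.05 -0.04 -0.05  0.    0.03 -0.   -0.01 -0.03 -0.    0.02  0.02]
My [ 0.02  0.08 -0.02 -0.01  0.03  0.01 -0.02 -0.01  0.05  0.01  0.02]
mean [ 6.1   -0.011  0.015  0.322  0.22  -4.583]
Fy [ 0.5  0.5  0.3 -0.   0.4  0.5 -0.4  0.1 -0.3  0.2  0.7]
```

>>> carry_out(series="0.04 0.03 0 0")

```text
time: 6.48
tool_pos: [0.5761, 0.0997, 0.3333]
tcp_rot: [-1.393, -2.815, 0.003]
wrist_force: [1.9, 0.4, -4.0]
width: 0.152
grip_force: 59.8
```

```bash
python3 s.py 10
```

```text
t [6.475 6.525 6.575 6.625 6.675 6.725 6.775 6.825 6.875 6.925 6.975]
Mbar [-0.09  0.14  0.14  0.09  0.03 -0.01  0.03  0.02  0.06  0.02 -0.  ]
My [-0.06 -0.01 -0.03 -0.05  0.01  0.01  0.03  0.   -0.01  0.03 -0.02]
mean [ 6.725  0.039 -0.009  0.619  0.171 -4.226]
Fy [ 0.4  3.3  0.3 -1.  -0.1 -0.1 -1.1 -0.1  0.1  0.3 -0. ]
```

>>> carry_out(series="-0.04 -0.03 0 0;0 0 0 0")

```text
time: 7.22
tool_pos: [0.5346, 0.0693, 0.3329]
tcp_rot: [-1.392, -2.815, 0.003]
wrist_force: [0.1, 0.4, -4.4]
width: 0.152
grip_force: 60.3
```

```bash
python3 s.py 8
```

```text
t [7.225 7.275 7.325 7.375 7.425 7.475 7.525 7.575 7.625]
Mbar [-0.09 -0.08 -0.    0.02 -0.03  0.02 -0.01  0.06  0.02]
My [-0.07  0.05 -0.01 -0.03 -0.01 -0.    0.02  0.03  0.02]
mean [ 7.425e+00 -1.000e-02 -1.000e-03  2.900e-01  2.680e-01 -4.532e+00]
Fy [ 0.4  0.9  0.4 -0.5  0.2  0.6  0.7 -0.6  0.2]
```

>>> carry_out(series="0.04 0.03 0 0;-0.04 -0.03 0 0")

```text
time: 7.88
tool_pos: [0.5414, 0.0736, 0.3269]
tcp_rot: [-1.381, -2.813, 0.005]
wrist_force: [-2.6, -2.1, -4.4]
width: 0.149
grip_force: 60.5
```

```bash
python3 s.py 10
```

```text
t [7.875 7.925 7.975 8.025 8.075 8.125 8.175 8.225 8.275 8.325 8.375]
Mbar [ 0.45  0.37 -0.06 -0.06 -0.11  0.02 -0.02  0.02  0.03 -0.06  0.05]
My [-0.01  0.24 -0.01 -0.02 -0.02  0.04 -0.03 -0.01  0.06 -0.03  0.03]
mean [ 8.125  0.057  0.021 -1.06  -0.321 -4.706]
Fy [-2.1 -3.1  0.6  0.4  0.5 -0.1  0.3  0.1  0.5 -0.9  0.3]
```

>>> carry_out(series="-0.028 -0.021 0 0;-0.028 -0.021 0 0")

```text
time: 8.62
tool_pos: [0.481, 0.0288, 0.3336]
tcp_rot: [1.388, 2.818, 0.0]
wrist_force: [0.2, -1.1, -5.2]
width: 0.145
grip_force: 60.6
```

```bash
python3 s.py 10
```

```text
t [8.625 8.675 8.725 8.775 8.825 8.875 8.925 8.975 9.025 9.075 9.125]
Mbar [ 0.07 -0.26 -0.08 -0.04  0.02  0.01 -0.01 -0.07 -0.    0.01 -0.  ]
My [-0.07  0.07 -0.03 -0.06 -0.03  0.04  0.   -0.05  0.01  0.03  0.05]
mean [ 8.875e+00 -3.300e-02 -4.000e-03 -2.590e-01 -1.620e-01 -4.822e+00]
Fy [-1.1 -0.8  0.4  0.7  0.3 -0.3 -0.7 -0.2  0.3 -0.5  0.1]
```

>>> carry_out(series="0.028 0.021 0 0;0.028 0.021 0 0;0 0 0 0")

```text
time: 9.5
tool_pos: [0.539, 0.0725, 0.3326]
tcp_rot: [-1.387, -2.818, -0.0]
wrist_force: [-1.2, -0.5, -4.3]
width: 0.149
grip_force: 60.6
```

```bash
python3 s.py 8
```

```text
t [9.5  9.55 9.6  9.65 9.7  9.75 9.8  9.85 9.9 ]
Mbar [ 0.07  0.04  0.02 -0.   -0.    0.03 -0.04  0.07  0.01]
My [-0.02  0.01 -0.04  0.03  0.06 -0.01  0.04  0.    0.03]
mean [ 9.7    0.02   0.012 -0.483 -0.034 -4.819]
Fy [-0.5  0.   0.1  0.5  0.7 -0.5 -0.5 -0.3  0.1]
```

>>> carry_out(series="-0.028 -0.021 0 0;-0.028 -0.021 0 0;0 0 0 0")

```text
time: 10.28
tool_pos: [0.4796, 0.0278, 0.3336]
tcp_rot: [1.392, 2.816, -0.001]
wrist_force: [0.8, -0.2, -5.0]
width: 0.153
grip_force: 60.6
```

```bash
python3 s.py 8
```

```text
t [10.275 10.325 10.375 10.425 10.475 10.525 10.575 10.625 10.675]
Mbar [-0.1  -0.05  0.03 -0.06  0.03 -0.02 -0.02  0.   -0.03]
My [ 0.02  0.07  0.05 -0.06  0.08  0.01  0.03  0.02 -0.  ]
mean [10.475 -0.025  0.023  0.037  0.047 -4.522]
Fy [-0.2 -0.1  0.5 -1.   0.7 -0.1 -0.   0.8 -0.2]
```

>>> carry_out(series="0.028 0.021 0 0;0.028 0.021 0 0")

```text
time: 10.92
tool_pos: [0.5383, 0.0716, 0.3333]
tcp_rot: [1.39, 2.817, 0.0]
wrist_force: [0.1, -1.2, -4.9]
width: 0.147
grip_force: 60.6
```

```bash
python3 s.py 10
```

```text
t [10.925 10.975 11.025 11.075 11.125 11.175 11.225 11.275 11.325 11.375
 11.425]
Mbar [ 0.03  0.23  0.15  0.1  -0.01 -0.04 -0.   -0.03 -0.01  0.01  0.02]
My [-0.02 -0.01 -0.02 -0.04 -0.02 -0.   -0.04  0.02  0.02  0.05 -0.02]
mean [ 1.1175e+01  4.1000e-02 -6.0000e-03  1.1000e-01  1.5000e-02 -4.4980e+00]
Fy [-1.2  2.  -0.5 -0.3 -0.2 -0.2  0.2 -0.  -0.  -0.9  1.2]
```

>>> carry_out(series="0.0003 0.0487 0 0;0.0003 0.0487 0 0;0.0003 0.0487 0 0;0.0003 0.0487 0 0;0.0003 0.0487 0 0;0 0 -0.04 0;0 0 -0.05 0;0 0 -0.05 0;0 0 -0.02 0;0 0 0 0;0 0 0 0")

```text
time: 12.8
tool_pos: [0.5407, 0.3152, 0.1762]
tcp_rot: [1.389, 2.815, 0.006]
wrist_force: [1.1, -0.6, -4.5]
width: 0.154
grip_force: 60.6
```

```bash
cat > m.py <<'E'
from h import *
import sys
x,y,zl=map(float,sys.argv[1:4])  # jar centre guess, lid-top height
im,W=cloud("top"); cv2.imwrite(f"pics/t{sys.argv[4]}.png",im); z=W[...,2]
s=bot.read_state(); print(s["tool_pos"].round(4),s["wrist_force"].round(1),s["torque"].round(2))
s1=cv2.cvtColor(im,cv2.COLOR_BGR2HSV)[...,1]
m=(np.hypot(W[...,0]-x,W[...,1]-y)<.065)&(abs(z-zl)<.009)&(s1<60)
P=(W[m][:,:2]*1000).astype(np.float32); print("lid",len(P),np.round(cv2.minEnclosingCircle(P)[0],1),cv2.minEnclosingCircle(P)[1],P.mean(0).round(1),"z",np.median(W[m][:,2]).round(4))
E
python3 m.py .539 .3145 .151 1; python3 -c "
import cv2;im=cv2.imread('pics/t1.png')[120:290,100:260];cv2.imwrite('pics/t1c.png',cv2.resize(im,None,fx=3.5,fy=3.5))"
```

```text
[0.5409 0.3154 0.1766] [ 0.2  0.2 -4.1] [ 0.03 -0.05 -0.06]
lid 177 [542.5 305.7] 42.30717086791992 [540.6 290.7] z 0.1519
```

View pics/t1c.png

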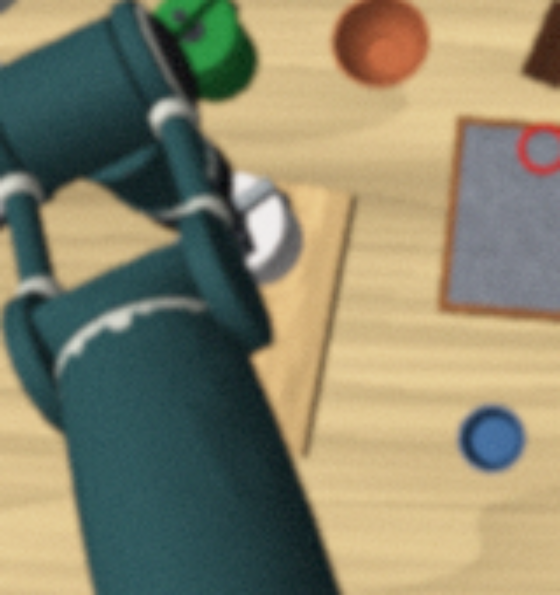

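>>> carry_out(series="0 0 -0.012 0;0 0 -0.008 0;0 0 -0.006 0;0 0 0 0;0 0 0 0")

```text
time: 13.48
tool_pos: [0.5389, 0.3146, 0.1473]
tcp_rot: [1.39, 2.817, 0.0]
wrist_force: [0.0, 0.3, -4.0]
width: 0.153
grip_force: 60.5
```

>>> carry_out(series="0 0 -0.006 0;0 0 -0.004 0;0 0 -0.002 0;0 0 0 0;0 0 0 0")

```text
time: 14.1
tool_pos: [0.5389, 0.3145, 0.1352]
tcp_rot: [1.39, 2.817, -0.0]
wrist_force: [0.4, 0.2, -4.4]
width: 0.151
grip_force: 60.6
```

>>> carry_out(series="0 0 -0.001 0;0 0 -0.001 0;0 0 0 0")

```text
time: 14.48
tool_pos: [0.5391, 0.3149, 0.135]
tcp_rot: [1.39, 2.817, 0.002]
wrist_force: [-4.3, -0.4, 5.2]
width: 0.152
grip_force: 62.1
```

>>> carry_out(series="0 0 0 0;0 0 0 0;0 0 0 0;0 0 0 0;0 0 0.02 0;0 0 0.05 0;0 0 0.05 0;0 0 0.05 0;0.008 -0.06 0 -4;0.008 -0.06 0 -4;0 -0.06 0 -6;-0.005 -0.06 0 -6;-0.005 -0.06 0 -6;-0.005 -0.0435 0 -6;-0.01 -0.04 0 0;0 0 0 0;0 0 0 0", jaw=0.1)

```text
time: 16.6
tool_pos: [0.5301, -0.0687, 0.3044]
tcp_rot: [2.113, 2.324, 0.002]
wrist_force: [0.4, 0.0, 0.4]
width: 0.552
grip_force: 0.0
```

```bash
python3 m.py .539 .3145 .111 2; python3 - <<'E'
from h import *
im,W=cloud("side"); cv2.imwrite("pics/s2.png",im); z=W[...,2]
for n,x,y in (("R",.53,-.07),("L",.539,.315)):
    P=W[(np.hypot(W[...,0]-x,W[...,1]-y)<.08)&(z>.128)&(z<.165)]
    print(n,[np.round(q,0) for q in cv2.minAreaRect((P[:,:2]*1000).astype(np.float32))],np.percentile(P[:,2],[50,95]))
cv2.imwrite("pics/s2c.png",cv2.resize(im[100:330,110:370],None,fx=2.5,fy=2.5))
E
```

```text
[ 0.5302 -0.0683  0.3042] [-0.1  0.2 -0.3] [ 0.06 -0.02  0.03]
lid 426 [539.1 314.6] 47.05929183959961 [534.8 312.9] z 0.1109
R [array([528., -70.]), array([15., 98.]), np.float64(6.0)] [0.14427342 0.14892001]
L [array([533., 318.]), array([17., 89.]), np.float64(36.0)] [0.14214166 0.14739309]
```

View pics/s2c.png

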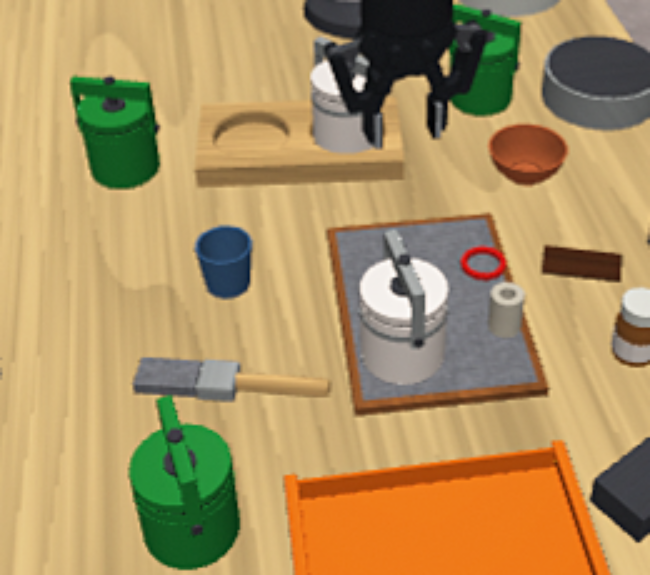

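>>> carry_out(series="0 0 -0.05 0;0 0 -0.05 0;0 0 -0.04 0;0 0 -0.02 0;0 0 -0.0115 0;0 0 0 0")

```text
time: 17.45
tool_pos: [0.5297, -0.0682, 0.1314]
tcp_rot: [-2.111, -2.326, 0.001]
wrist_force: [-0.2, 0.2, 0.4]
width: 0.553
grip_force: 0.0
```

>>> carry_out(series="0 0 0 0;0 0 0 0;0 0 0 0;0 0 0 0;0 0 0 0", jaw=-1)

```text
time: 18.08
tool_pos: [0.5314, -0.0691, 0.1333]
tcp_rot: [2.111, 2.323, 0.003]
wrist_force: [1.3, 2.3, 7.2]
width: 0.154
grip_force: 61.1
```

>>> carry_out(series="0 0 0.01 0;0 0 0.03 0;0 0 0.05 0;0 0 0.05 0;0 0 0.04 0;0 0 0.02 0;0 0 0 0;0 0 0 0;0 0 0 0")

```text
time: 19.2
tool_pos: [0.5286, -0.0688, 0.3289]
tcp_rot: [-2.11, -2.322, 0.004]
wrist_force: [-0.6, 0.7, -8.3]
width: 0.15
grip_force: 59.2
```

>>> carry_out(series="-0.035 -0.003 0 0;-0.035 -0.003 0 0")

```text
time: 19.45
tool_pos: [0.4585, -0.0749, 0.3299]
tcp_rot: [-2.11, -2.323, 0.003]
wrist_force: [-0.4, -0.2, -7.1]
width: 0.152
grip_force: 59.5
```

```bash
python3 s.py 9
```

```text
t [19.45 19.5  19.55 19.6  19.65 19.7  19.75 19.8  19.85 19.9 ]
Mbar [ 0.06  0.56  0.04 -0.08 -0.04  0.2  -0.06  0.03 -0.02 -0.08]
My [-0.05  0.1  -0.04 -0.04  0.02 -0.05  0.04 -0.02 -0.01 -0.01]
mean [ 1.9675e+01  6.1000e-02 -5.0000e-03 -6.0300e-01  7.8000e-02 -7.3420e+00]
Fy [-0.2  0.5  0.2 -0.2  0.4 -0.3  1.3 -0.3 -0.4 -0.2]
```

>>> carry_out(series="0.035 0.003 0 0;0.035 0.003 0 0")

```text
time: 20.15
tool_pos: [0.5312, -0.0689, 0.3318]
tcp_rot: [2.112, 2.325, 0.0]
wrist_force: [-0.0, -0.4, -6.8]
width: 0.153
grip_force: 59.7
```

```bash
python3 s.py 9
```

```text
t [20.15 20.2  20.25 20.3  20.35 20.4  20.45 20.5  20.55 20.6 ]
Mbar [-0.08 -0.45 -0.05 -0.19  0.06  0.02  0.02  0.03  0.02 -0.02]
My [-0.   -0.03 -0.    0.02 -0.01  0.02  0.01  0.04 -0.07  0.02]
mean [ 2.0375e+01 -6.3000e-02 -1.0000e-03  5.4100e-01 -7.9000e-02 -7.3350e+00]
Fy [-0.4 -0.3 -0.3  0.4  0.8  0.  -0.4 -0.4  0.5 -0.7]
```

>>> carry_out(series="-0.035 -0.003 0 0;-0.035 -0.003 0 0;0 0 0 0")

```text
time: 20.98
tool_pos: [0.4574, -0.0751, 0.332]
tcp_rot: [-2.114, -2.324, 0.001]
wrist_force: [-0.5, -0.2, -7.6]
width: 0.152
grip_force: 60.1
```

```bash
python3 s.py 6
```

```text
t [20.975 21.025 21.075 21.125 21.175 21.225 21.275]
Mbar [-0.11  0.09 -0.1  -0.04 -0.05 -0.06 -0.02]
My [ 0.04 -0.05 -0.04  0.04  0.03  0.    0.03]
mean [ 2.1125e+01 -4.1000e-02  8.0000e-03  1.5700e-01 -3.4400e-01 -7.4740e+00]
Fy [-0.2 -1.2 -0.2 -0.3 -0.7 -0.2  0.5]
```

>>> carry_out(series="0.04 0.004 0 0")

```text
time: 21.4
tool_pos: [0.499, -0.0712, 0.3318]
tcp_rot: [-2.113, -2.324, 0.002]
wrist_force: [2.2, -0.5, -6.4]
width: 0.15
grip_force: 60.2
```

```bash
python3 s.py 8
```

```text
t [21.4  21.45 21.5  21.55 21.6  21.65 21.7  21.75 21.8 ]
Mbar [-0.27 -0.82 -0.12 -0.51  0.07  0.04  0.06  0.05  0.03]
My [ 0.   -0.09  0.1   0.03  0.06  0.01  0.02 -0.03  0.03]
mean [ 2.160e+01 -1.630e-01  1.700e-02  1.678e+00 -1.110e-01 -7.369e+00]
Fy [-0.5  0.3 -1.3  0.3 -0.1 -0.3  1.1 -0.3 -0.3]
```

>>> carry_out(series="0.03 0.002 0 0")

```text
time: 21.92
tool_pos: [0.5284, -0.0692, 0.3321]
tcp_rot: [-2.113, -2.324, 0.001]
wrist_force: [1.0, -0.6, -7.3]
width: 0.154
grip_force: 60.4
```

```bash
python3 s.py 8
```

```text
t [21.925 21.975 22.025 22.075 22.125 22.175 22.225 22.275 22.325]
Mbar [-0.13 -0.33 -0.01  0.12  0.04  0.02 -0.03  0.   -0.03]
My [-0.   -0.07  0.04  0.04  0.    0.    0.05  0.04  0.05]
mean [ 2.2125e+01 -3.8000e-02  1.7000e-02  6.7700e-01 -9.0000e-03 -7.0690e+00]
Fy [-0.6  0.4  0.6  0.4  0.2 -0.6 -0.2 -0.6  0.3]
```

>>> carry_out(series="-0.002 -0.0455 0 0;-0.002 -0.0455 0 0;-0.002 -0.0455 0 0;-0.002 -0.0455 0 0;-0.003 -0.0455 0 0;0 0 -0.04 0;0 0 -0.05 0;0 0 -0.05 0;0 0 -0.036 0;0 0 -0.015 0;0 0 0 0;0 0 0 0")

```text
time: 23.82
tool_pos: [0.5204, -0.2975, 0.1432]
tcp_rot: [2.11, 2.322, 0.001]
wrist_force: [0.7, -0.5, -7.4]
width: 0.152
grip_force: 60.2
```

>>> carry_out(series="0 0 -0.004 0;0 0 -0.003 0;0 0 -0.001 0;0 0 0 0;0 0 0 0")

```text
time: 24.45
tool_pos: [0.5189, -0.2965, 0.1328]
tcp_rot: [2.113, 2.325, 0.0]
wrist_force: [0.5, 0.2, -7.3]
width: 0.15
grip_force: 60.1
```

Expected contact near z 0.126.

>>> carry_out(series="0 0 -0.002 0;0 0 -0.0015 0;0 0 -0.001 0;0 0 -0.001 0;0 0 0 0")

```text
time: 25.08
tool_pos: [0.5188, -0.2965, 0.1272]
tcp_rot: [-2.112, -2.325, 0.0]
wrist_force: [0.2, 0.3, -6.6]
width: 0.152
grip_force: 60.1
```

>>> carry_out(series="0 0 -0.001 0;0 0 -0.0005 0;0 0 0 0")

```text
time: 25.45
tool_pos: [0.5192, -0.2966, 0.1269]
tcp_rot: [2.112, 2.325, 0.0]
wrist_force: [-2.5, 1.7, 2.9]
width: 0.151
grip_force: 61.6
```

Contact; release and withdraw, then check.

>>> carry_out(series="0 0 0 0;0 0 0 0;0 0 0 0;0 0 0 0;0 0 0.02 0;0 0 0.05 0;0 0 0.05 0;0 0 0.05 0;0 0.05 0.02 0;-0.01 0.06 0 0;-0.01 0.06 0 0;0 0.06 0 0;0 0 0 0", jaw=0.1)

```text
time: 27.08
tool_pos: [0.4988, -0.0629, 0.3178]
tcp_rot: [2.105, 2.33, 0.004]
wrist_force: [-0.7, 0.1, -1.6]
width: 0.549
grip_force: 0.0
```

```bash
python3 m.py .519 -.296 .104 3; python3 m.py .539 .3145 .111 4; python3 - <<'E'
from h import *
im,W=cloud("side"); cv2.imwrite("pics/s3c.png",cv2.resize(im[100:380,110:410],None,fx=2.1,fy=2.1))
E
```

```text
[ 0.499  -0.0649  0.3176] [ 0.8 -0.8 -0.4] [ 0.03  0.06 -0.03]
lid 435 [ 517.3 -292.9] 45.70302200317383 [ 518.3 -293.4] z 0.1035
[ 0.4991 -0.0662  0.3172] [-0.2 -0.  -0.1] [0.01 0.   0.03]
lid 431 [537.9 313.8] 46.962562561035156 [534.9 312.7] z 0.1109
```

View pics/s3c.png

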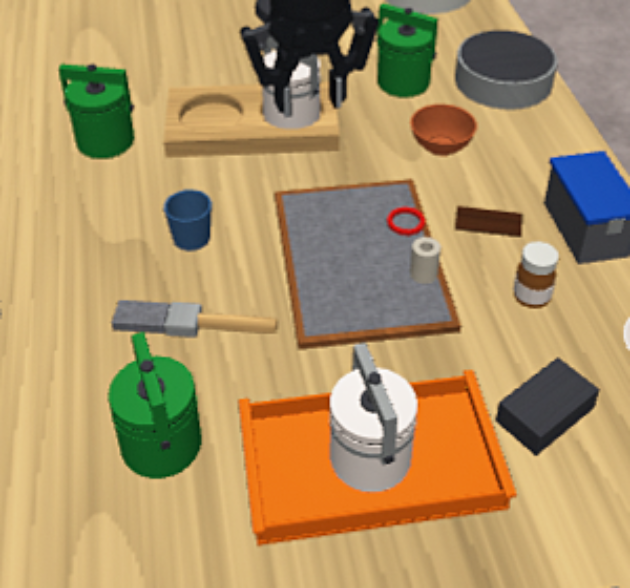

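The picture shows one jar upright in the tray (373,430) and the other seated in the rack well (292,90), with the other things where they were.

```bash
python3 -c "
from workcell import bot
print(bot.finish_job())"
```

```text
the job is handed in; nothing more can be done
None
```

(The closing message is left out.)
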